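Snug down the clamping ring over a carving blank

ROBOT

A 6-joint arm with a two-finger parallel gripper is mounted at the origin on the work surface. World frame = base frame: x ahead of the robot, y to its left, z up, the work surface at z = 0. Lengths are in mm, angles in rad, forces in N, time in s.
With the tool pointing down it reaches from about 400 to 825 mm from the base axis. Payload 7 kg.
Tool frame: the origin (TCP) lies at the very end of the fingers, on their centre line; the grasp point (between the pads) lies 19 mm behind it; z points along the fingers, y is the line along which they close (so a half turn about z gives the same grasp; the last joint's range is limited). The gripper opens to 88 mm and grips with 3 to 60 N. Pads are 19 mm wide; open, the fingers measure 130 mm over their backs; the gripper's body (78 mm by 193 mm) begins 47 mm behind the grasp point.
Start: joints at [-0.85, 0.359, 0.012, 0, -1.224, -0.288], TCP at [283.076, -612.75, 226.561] pointing down, gripper open.
Joint ranges: [-3.07, 3.07], [-1.43, 2.12], [-1.02, 1.25], [-3.03, 1.67], [-3.05, -0], [-3.03, 3.03]. Speed limits (rad/s): [2.39, 2.39, 3.01, 3.14, 3.14, 3.14].

INTERFACE

Orientations are given as a unit quaternion [x, y, z, w].
In Python, from plant import bot gives the robot as it stands. Calls block until the motion is done:
- bot.move_ptp(position, orientation): joint-space move of the TCP to a pose.
- bot.line_to(position, velocity=150, ori=None): straight line of the TCP; ori=None keeps the orientation; velocity is the mean speed in mm/s.
- bot.move_joints(angles): joint-space move.
- bot.move_gripper(opening, force=None): finger opening in mm; force is the grip in N (None keeps the last); returns when the fingers have stopped.
- bot.pause(seconds).
- bot.solve_ik(position, orientation): joint angles nearest the present ones, or None.
- bot.read_state(): the state.
- bot.camera(name): name is "scene" or "top" or "wrist"; returns the picture (400x640x3 uint8, red, green, blue); there is no depth.
- bot.get_calibration(name): a dict with "fx", "fy", "cx", "cy" (pixels), "view" (4x4, takes a point from world to camera coordinates); the wrist camera has in their place "T_tool_cam" (4x4, takes a point from camera to tool coordinates, whose origin is the TCP and whose axes are the flange's). Camera axes: x right, y up, looking along -z (the intrinsics and any distortion apply to the point x, -y, -z); pixel columns grow to the right and rows downward; lengths in mm; the calibration is good to about 2 mm. The wrist camera is an equidistant fisheye: a pixel r from the principal point sees the ray r / f radians off the axis. A picture is of the moment at which its call begins: read the wrist's pose just before it. get_calibration takes no time and is no camera call.
A pose or a line that the arm cannot do raises bot.Unreachable and nothing moves.
- bot.close_job(): hands the job in; it is judged then, once.
The state is a dict: "t": time; "joint_pos": joint angles; "qvel": joint speeds; "tau": joint torques, N m; "tcp_pos": TCP position; "eef_rot": TCP orientation; "contact_force": force on the tool from outside, world axes, zero at the start; "moment": the same for the moment, N m; "width": finger opening in mm; "finger_force": force on a finger pad.
Only numpy, scipy, OpenCV 4.12 (cv2) and the standard library are available. Lean on these libraries where they do the work, as an engineer would, in place of code of your own. Each camera call takes 0.05 s, during which the arm holds its last target. There are 200 camera calls.

TASK

Clamp the round wood blank under the green ring by turning the four black bar knobs clockwise, crosswise and in two rounds: first each to about half-way, one knob and then the one opposite it before the other two, then all four fully home in the same crosswise manner. The ring must go down evenly without cocking; leave the mallet, gouge and whetstone where they are.

Things in the scene. Friction and masses are not known exactly. Their poses are not given: they have to be found in the camera images.
- deck: sloped wooden deck of the carving stand, 225 x 225 mm, fixed, nothing above it; origin at the centre of its top face, z = outward normal (30 degrees from vertical, leaning towards the robot), x = up the slope, y = across it to the left. A round wood blank, 120 mm across, 22 mm thick, with a raised middle 90 mm across and 44 mm high, is fixed on it; below is a base board 250 x 240 mm on the bench
- ring: green steel clamping ring round the blank's raised middle, 192 mm outside, 96 inside, 10 thick; origin at the centre of its underside, z = normal. Loose part held up against the knobs by four spring pins (2 to 3 N each): along deck z its origin is 30 mm from the deck at the start, 22 mm when seated. It cocks about 0.04 rad per rad that a clamp is ahead of the one across from it
- clamp_a (a joint): angle of the upper left clamp knob, rad: 0 loose (bar along deck x, up the slope), grows clockwise seen from above the deck, stop at 1.5 = home (bar across the slope), half-way 0.75. Starts between 0 and 0.2; stays where left; 0.06 N m turns it. As it turns the knob sinks along its axis 6 mm per rad, 9 mm in all
- clamp_a_grip (a point): upper left clamp knob as seen from the robot, across from clamp_c, 75 mm from the deck's centre, at 45 degrees to deck x and y: black bar 54 x 14 x 22 mm tall on a stem, 19 mm above its washer that presses the ring, white mark on its end that points up the slope when loose. This point: on the turning axis, 10 mm under the bar's top; x along the bar to the mark, z outward along the axis
- clamp_b (a joint): angle of the lower left clamp knob, rad: 0 loose (bar along deck x, up the slope), grows clockwise seen from above the deck, stop at 1.5 = home (bar across the slope), half-way 0.75. Starts between 0 and 0.2; stays where left; 0.06 N m turns it. As it turns the knob sinks along its axis 6 mm per rad, 9 mm in all
- clamp_b_grip (a point): lower left clamp knob as seen from the robot, across from clamp_d, 75 mm from the deck's centre, at 45 degrees to deck x and y: black bar 54 x 14 x 22 mm tall on a stem, 19 mm above its washer that presses the ring, white mark on its end that points up the slope when loose. This point: on the turning axis, 10 mm under the bar's top; x along the bar to the mark, z outward along the axis
- clamp_c (a joint): angle of the lower right clamp knob, rad: 0 loose (bar along deck x, up the slope), grows clockwise seen from above the deck, stop at 1.5 = home (bar across the slope), half-way 0.75. Starts between 0 and 0.2; stays where left; 0.06 N m turns it. As it turns the knob sinks along its axis 6 mm per rad, 9 mm in all
- clamp_c_grip (a point): lower right clamp knob as seen from the robot, across from clamp_a, 75 mm from the deck's centre, at 45 degrees to deck x and y: black bar 54 x 14 x 22 mm tall on a stem, 19 mm above its washer that presses the ring, white mark on its end that points up the slope when loose. This point: on the turning axis, 10 mm under the bar's top; x along the bar to the mark, z outward along the axis
- clamp_d (a joint): angle of the upper right clamp knob, rad: 0 loose (bar along deck x, up the slope), grows clockwise seen from above the deck, stop at 1.5 = home (bar across the slope), half-way 0.75. Starts between 0 and 0.2; stays where left; 0.06 N m turns it. As it turns the knob sinks along its axis 6 mm per rad, 9 mm in all
- clamp_d_grip (a point): upper right clamp knob as seen from the robot, across from clamp_b, 75 mm from the deck's centre, at 45 degrees to deck x and y: black bar 54 x 14 x 22 mm tall on a stem, 19 mm above its washer that presses the ring, white mark on its end that points up the slope when loose. This point: on the turning axis, 10 mm under the bar's top; x along the bar to the mark, z outward along the axis
- mallet: carver's wooden mallet standing on its head, 90 mm across, 220 mm tall, on the right of the stand; origin at the centre of its underside; leave it alone
- gouge: gouge lying on the bench left of the stand, wooden handle and steel blade, 232 mm long, 22 mm high; origin on its underside where handle meets blade, x along the blade; leave it alone
- whetstone: reddish brown sharpening stone 150 x 50 x 25 mm lying on the bench, left of the gouge; origin at the centre of its underside; leave it alone
Things that resemble listed ones, but are neither listed nor needed, are in the scene too. Of the things that look like the ring, the middle-sized one is meant.

How it is judged:
By the outcome, as a careful person would: the job done as asked, in the order asked, and still so for the second after the job is handed in, with the robot touching nothing.
It also fails if it takes over 72 s, if anything falls off the work surface, if the arm or the gripper's body presses on something with over 40 N, if the wrist force passes 120 N, or if a joint passes its speed limit or range.

## Working session

There is one attempt and no reset: what is moved stays moved. The work goes in short steps, each a Python script; the robot and the scene stay as the last script left them, time stands still between calls to the robot, and variables do not carry over. Pictures are saved under pics/ and viewed, at most 10 in all, crops included, and the job is handed in when it is done.

```bash
mkdir -p pics; ls
python3 - <<'E'
from plant import bot
import cv2, numpy as np
for n in ["scene","top"]:
    im=bot.camera(n); cv2.imwrite(f"pics/{n}0.png",im[:,:,::-1])
    print(n,bot.get_calibration(n))
print(bot.get_calibration("wrist")); s=bot.read_state(); print(s)
E
```

```text
pics
scene {'fx': 440.12966517737755, 'fy': 440.12966517737755, 'cx': 316.7036398043235, 'cy': 201.80127910249504, 'view': array([[-4.45097520e-01,  8.95464102e-01,  5.67805011e-03,
         1.69329756e+02],
       [-6.84877574e-01, -3.44495181e-01,  6.42079263e-01,
         2.71628979e+02],
       [ 5.76914991e-01,  2.81899118e-01,  7.66617232e-01,
        -1.59037678e+03],
       [ 0.00000000e+00,  0.00000000e+00,  0.00000000e+00,
         1.00000000e+00]])}
top {'fx': 379.40582135923347, 'fy': 379.40582135923347, 'cx': 314.3841734651748, 'cy': 200.6203302842786, 'view': array([[-1.90427259e-02, -9.99787663e-01, -7.87423089e-03,
         4.51872270e+01],
       [ 9.95044306e-01, -1.97199456e-02,  9.74574401e-02,
        -5.16248733e+02],
       [-9.75920257e-02, -5.97935329e-03,  9.95208543e-01,
        -1.00058840e+03],
       [ 0.00000000e+00,  0.00000000e+00,  0.00000000e+00,
         1.00000000e+00]])}
{'fx': 309.70691628693146, 'fy': 309.70691628693146, 'cx': 318.65051920810293, 'cy': 204.20655678141682, 'T_tool_cam': array([[ 5.39446479e-04,  9.51189435e-01,  3.08607140e-01,

[... 276 characters left out ...]
00]])}
{'t': 0.1, 'joint_pos': array([-8.49940167e-01,  3.59319251e-01,  1.11610638e-02, -3.02180184e-04,
       -1.22406631e+00, -2.88077434e-01]), 'qvel': array([-0.00074664, -0.00280928,  0.00050975,  0.00034535, -0.00050539,
        0.00023384]), 'tau': array([-9.87998174e-04, -5.84163094e+01,  2.93752384e+01,  7.01548755e+00,
        1.01807347e-02, -2.02551371e-05]), 'tcp_pos': array([ 282.87935319, -612.40286552,  225.71953116]), 'eef_rot': array([-2.14654294e-01,  9.76689820e-01,  6.93795362e-04, -2.20779708e-04]), 'contact_force': array([ 0.32109576, -0.07136966,  0.23700735]), 'moment': array([ 0.00734725,  0.05888033, -0.00908832]), 'finger_force': 0.0, 'width': 87.60869086656412}
```

View pics/scene0.png

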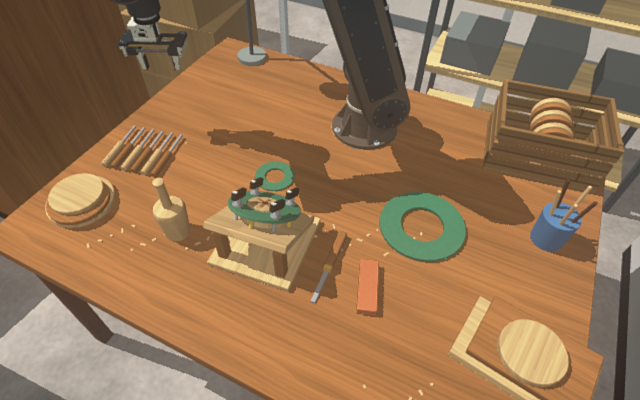

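View pics/top0.png

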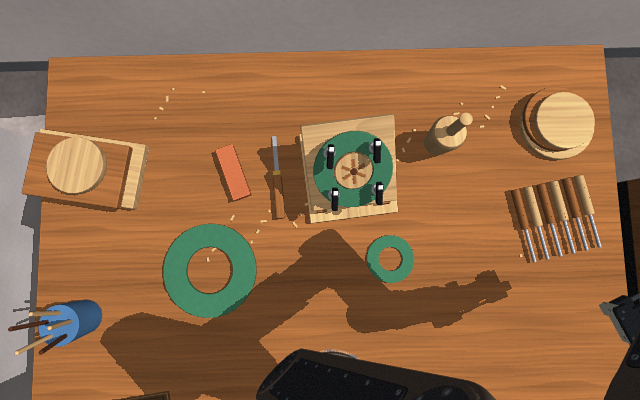

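Candidates for the ring are the big green one at top-view (209,270), the small one at (390,259) and the middle-sized one on the stand at (353,168). I choose the one on the stand. It carries four black knobs near (330,152), (377,146), (336,195) and (379,190). Next I'll make a coarse fix, then take two close wrist views.

```bash
cat > h.py <<'E'
import numpy as np, cv2
from plant import bot
from scipy.spatial.transform import Rotation as R
def ray(name,px,T=None):
    """origin, unit direction in world; T = (R,p) of tool for wrist"""
    c=bot.get_calibration(name); u=np.array([(px[0]-c['cx'])/c['fx'],(px[1]-c['cy'])/c['fy']])
    if name=='wrist':
        r=np.linalg.norm(u)+1e-12; d=np.array([*(u/r*np.sin(r)),np.cos(r)])
        d=d*[1,-1,-1]; M=c['T_tool_cam']; Rt,p=T
        return Rt@M[:3,3]+p, Rt@M[:3,:3]@d
    d=np.array([u[0],-u[1],-1]); V=c['view']; d=V[:3,:3].T@d
    return -V[:3,:3].T@V[:3,3], d/np.linalg.norm(d)
def tri(rays):
    A=[np.eye(3)-np.outer(d,d) for o,d in rays]
    X=np.linalg.solve(sum(A),sum(a@o for a,(o,d) in zip(A,rays)))
    return X,[round(float(np.linalg.norm(a@(X-o))),1) for a,(o,d) in zip(A,rays)]
def plane(r,z): o,d=r; return o+d*(z-o[2])/d[2]
def snap(fn):
    s=bot.read_state(); im=bot.camera('wrist')[:,:,::-1].copy(); cv2.imwrite('pics/'+fn,im)
    np.savez('pics/'+fn+'.npz',R=R.from_quat(s['eef_rot']).as_matrix(),p=s['tcp_pos'])
    return im
def deckR(psi):
    n=np.array([-.5*np.cos(psi),-.5*np.sin(psi),np.cos(np.pi/6)]); y=np.array([-np.sin(psi),np.cos(psi),0])
    return np.column_stack([np.cross(y,n),y,n])
def toolq(D,th,flip=0):
    """tool z=-n, tool x along bar (bar turned th clockwise), optional half turn"""
    b=D@np.array([np.cos(th),-np.sin(th),0])*(-1 if flip else 1); z=-D[:,2]
    return R.from_matrix(np.column_stack([b,np.cross(z,b),z])).as_quat()
E
python3 - <<'E'
from h import *
C,e=tri([ray('top',(353,171)),ray('scene',(262,204))]); print(C,e)
a,b=plane(ray('top',(301,125)),15),plane(ray('top',(394,115)),15); d=a-b; psi=np.arctan2(-d[0],d[1]); print(psi)
a,b=plane(ray('top',(310,222)),15),plane(ray('top',(397,212)),15); d=a-b; print(np.arctan2(-d[0],d[1]))
D=deckR(psi)
for f in (0,1):
  for th in (0,.75,1.5):
    print(f,th,bot.solve_ik(C+D[:,2]*140,toolq(D,th,f)))
E
```

```text
[575.72316534 -61.99178325 148.23809338] [2.8, 2.8]
0.08835250287669316
0.0949924176993896
0 0 [ 0.34249216 -0.26523524 -0.76310052  0.23296878 -0.57578902  1.15307196]
0 0.75 [ 0.34249216 -0.26523524 -0.76310052  0.23296878 -0.57578902  0.40307196]
0 1.5 [ 0.34249216 -0.26523524 -0.76310052  0.23296878 -0.57578902 -0.34692804]
1 0 [ 0.34249216 -0.26523524 -0.76310052  0.23296878 -0.57578902 -1.9885207 ]
1 0.75 [ 0.34249216 -0.26523524 -0.76310052  0.23296878 -0.57578902 -2.7385207 ]
1 1.5 [ 0.34249216 -0.26523524 -0.76310052  0.23296878 -0.57578902  2.79466461]
```

Run:
```python
from h import *
C=np.array([575.7,-62,148.2]); D=deckR(.092)
bot.move_gripper(40,20)
bot.move_ptp(C+D[:,2]*150,toolq(D,0)); a=snap('w1.png')
bot.move_ptp(C+D[:,2]*150,toolq(D,1.4)); b=snap('w2.png')
cv2.imwrite('pics/w12.png',cv2.resize(np.vstack([a,b]),(480,600)))
print(bot.read_state()['t'])
```

```text
4.5083
```

View pics/w1.png

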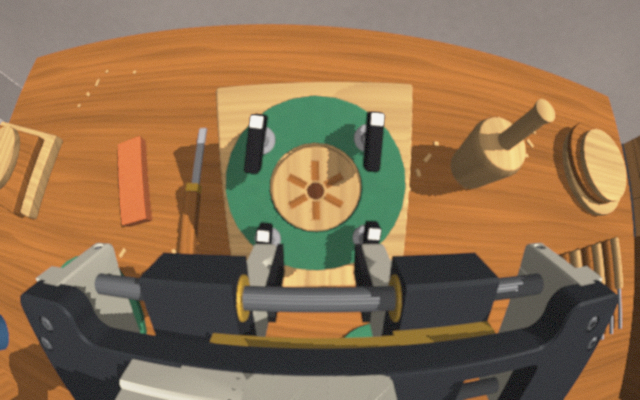

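View pics/w2.png

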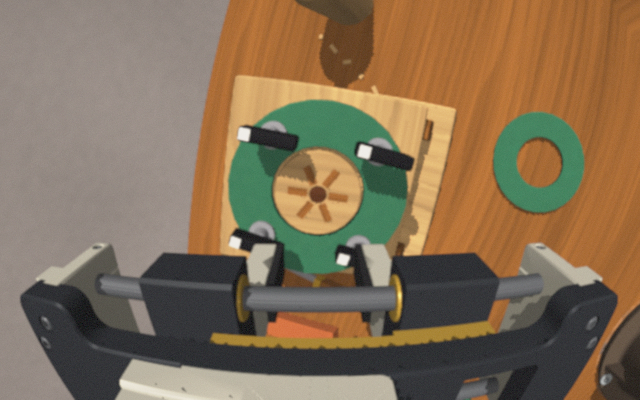

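w1 shows knobs A and D with marks at (257,121) and (375,119), B and C marks at (264,233) and (373,231), and the hub hole at (316,190). In w2 the marks are D (244,134), C (363,151), A (237,240) and B (343,257), with the hole at (318,194).

Run:
```python
from h import *
a=cv2.imread('pics/w1.png'); b=cv2.imread('pics/w2.png')
def crop(im,c):
    x,y=c; k=cv2.resize(im[y-32:y+32,x-32:x+32],(200,200),interpolation=cv2.INTER_CUBIC); return k
r1=np.hstack([crop(a,c) for c in [(256,145),(373,145),(264,240),(373,240)]])
r2=np.hstack([crop(b,c) for c in [(267,138),(385,156),(250,240),(345,257)]])
cv2.imwrite('pics/m.png',np.vstack([r1,r2]))
S={}
for n in('w1','w2'):
    z=np.load(f'pics/{n}.png.npz'); S[n]=(z['R'],z['p'])
r=lambda n,px: ray('wrist',px,S[n])
# hub hole (dark) centroid
def dark(im,c,w=14):
    x,y=c; g=cv2.cvtColor(im[y-w:y+w,x-w:x+w],cv2.COLOR_BGR2GRAY); m=(g<70).astype(np.uint8)
    n,l,s,ce=cv2.connectedComponentsWithStats(m); i=1+np.argmax(s[1:,4]); print(s[i]); return ce[i]+[x-w,y-w]
h1,h2=dark(a,(316,190)),dark(b,(318,194)); 
H,e=tri([r('w1',h1),r('w2',h2)]); print(h1,h2,H,e)
def onp(ra,P,n): o,d=ra; return o+d*((P-o)@n)/(d@n)
psi=.092
for _ in range(3):
    D=deckR(psi); n=D[:,2]; P=H-44*n
    u=D.T@(onp(r('w1',(218,88)),P,n)-P), D.T@(onp(r('w1',(411,85)),P,n)-P)
    v=D.T@(onp(r('w2',(237,76)),P,n)-P), D.T@(onp(r('w2',(428,105)),P,n)-P)
    d=u[0]-u[1]; e1=np.arctan2(-d[0],d[1]); d=v[0]-v[1]; e2=np.arctan2(d[1],d[0])
    print(psi,e1,e2,[q.round(1) for q in u+v]); psi+=(e1+e2)/2
for k,p1,p2 in [('A',(257,121),(237,240)),('D',(375,119),(244,134)),('B',(264,233),(343,257)),('C',(373,231),(363,151))]:
    X,e=tri([r('w1',p1),r('w2',p2)]); print(k,(D.T@(X-P)).round(1),e)
```

```text
[12 17  2  2  2]
[ 8 13 13  8 56]
[314.5 193.5] [317.66071429 196.76785714] [571.34182138 -59.11750332 154.97696576] [0.2, 0.2]
0.092 0.012107243973717706 0.029620445638739414 [array([112.2, 109. ,   0. ]), array([ 114.8, -107.8,    0. ]), array([ 110.1, -110.1,    0. ]), array([-107.3, -116.6,   -0. ])]
0.11286384480622856 -0.005138177457358865 0.011568223832363719 [array([114.1, 106.1,   0. ]), array([ 113. , -110.7,    0. ]), array([ 108.4, -112.7,    0. ]), array([-109.8, -115.2,    0. ])]
0.11607886799373099 -0.007795615795072476 0.008785291758363801 [array([114.4, 105.7,   0. ]), array([ 112.7, -111.1,    0. ]), array([ 108.2, -113.1,    0. ]), array([-110.2, -115. ,   -0. ])]
A [75.2 50.4 65.5] [0.8, 0.8]
D [ 75.4 -55.6  70.3] [0.0, 0.0]
B [-33.   51.   67.4] [1.1, 1.1]
C [-32.6 -56.1  69.1] [0.7, 0.7]
```

View pics/m.png

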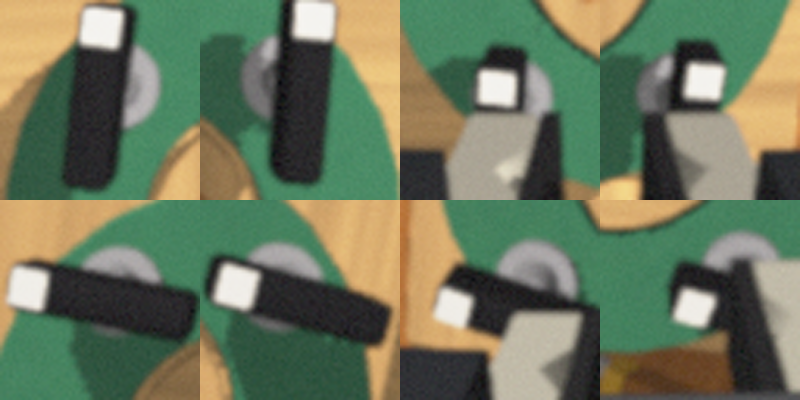

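Run:
```python
from h import *
ims={k:cv2.imread(f'pics/{k}.png') for k in('w1','w2')}; S={}
for n in ims: z=np.load(f'pics/{n}.png.npz'); S[n]=(z['R'],z['p'])
r=lambda n,px: ray('wrist',px,S[n])
def white(n,c,w=11):
    x,y=c; k=ims[n][y-w:y+w,x-w:x+w]; m=(k.min(2)>170).astype(np.uint8)
    q,l,s,ce=cv2.connectedComponentsWithStats(m); i=1+np.argmax(s[1:,4]); return ce[i]+[x-w,y-w],s[i,4]
def onp(ra,P,n): o,d=ra; return o+d*((P-o)@n)/(d@n)
M={}
for k,p1,p2 in [('A',(257,121),(237,240)),('D',(375,119),(244,134)),('B',(264,233),(343,257)),('C',(373,231),(363,151))]:
    (c1,a1),(c2,a2)=white('w1',p1),white('w2',p2); X,e=tri([r('w1',c1),r('w2',c2)]); M[k]=X; print(k,c1.round(1),a1,c2.round(1),a2,X.round(1),e)
G=np.mean(list(M.values()),0)
for psi in (.105,.116,.125):
    D=deckR(psi); print(psi,{k:(D.T@(X-G)).round(1) for k,X in M.items()})
D=deckR(.114); n=D[:,2]
def ang(nm,a,b):
    d=D.T@(onp(r(nm,a),G,n)-onp(r(nm,b),G,n)); return round(float(np.arctan2(-d[1],d[0])),3)
def px(c,q): return (c[0]-32+q[0]*.32,c[1]-32+q[1]*.32)
print('A',ang('w1',px((256,145),(80,10)),px((256,145),(63,182))))
print('D',ang('w1',px((373,145),(136,10)),px((373,145),(122,175))),ang('w2',px((267,138),(20,62)),px((267,138),(195,90))),ang('w2',px((267,138),(10,105)),px((267,138),(180,143))))
print('C',ang('w2',px((385,156),(15,55)),px((385,156),(188,102))),ang('w2',px((385,156),(5,90)),px((385,156),(175,145))))
H,e=tri([r('w1',(316,190.5)),r('w2',(317.7,195))]); print('H',H,D.T@(H-G),e)
```

```text
A [255.9 121.3] 147 [234.3 242.4] 105 [615.7  -4.  218.9] [0.5, 0.5]
D [377.2 118.8] 145 [243.2 133.8] 137 [ 627.5 -109.4  219.3] [0.4, 0.4]
B [262.7 235.8] 117 [342.6 259.2] 103 [522.7 -13.6 164.6] [0.4, 0.4]
C [374.1 233.6] 116 [364.2 151.4] 139 [ 534.4 -120.2  164.9] [0.5, 0.5]
0.105 {'A': array([53.7, 53.2,  0.1]), 'D': array([ 54.6, -52.8,   0.1]), 'B': array([-54.4,  53.4,  -0.1]), 'C': array([-53.8, -53.8,  -0.1])}
0.116 {'A': array([54.2, 52.7, -0.2]), 'D': array([ 54. , -53.3,   0.4]), 'B': array([-53.9,  53.9,  -0.4]), 'C': array([-54.4, -53.3,   0.2])}
0.125 {'A': array([54.6, 52.3, -0.4]), 'D': array([ 53.6, -53.8,   0.6]), 'B': array([-53.5,  54.4,  -0.7]), 'C': array([-54.8, -52.9,   0.4])}
A 0.162
D 0.068 0.03 0.087
C 0.081 0.136
H [574.92021392 -59.65951027 150.41988903] [-20.66981278   2.12013756 -35.97205874] [1.2, 1.2]
```

The marks form a near-perfect 107 mm square, so the knob axes are well fixed and the bar angles come out at about 0.07–0.13 rad. The close crops confirm these are the right knobs, so I'll start with A to half-way.

```bash
cat >> h.py <<'E'
D=deckR(.110); N=D[:,2]
O=np.array([575.075,-61.8,191.925])-D@np.array([21.,-2.1,0])   # deck axis at bar-top height, angle ~0.1
S53={'A':(53,53),'B':(-53,53),'C':(-53,-53),'D':(53,-53)}
def pose(k,th,up): return O+D@np.array([*S53[k],up-6*(th-.1)]), toolq(D,th)
def turn(k,th0,th1,depth=17):
    p,q=pose(k,th0,28); bot.move_ptp(p,q)
    p,q=pose(k,th0,-depth); bot.line_to(p,80,q); s0=bot.read_state()
    bot.move_gripper(10,25); s1=bot.read_state()
    m=max(2,int(np.ceil((th1-th0)/.4)))
    for th in np.linspace(th0,th1,m+1)[1:]:
        p,q=pose(k,th,-depth); bot.line_to(p,6,q)
    s2=bot.read_state(); bot.move_gripper(40); p,q=pose(k,th1,28); bot.line_to(p,120,q); s=bot.read_state()
    print(k,'w',s1['width'].round(1),'F',*[x['contact_force'].round(1) for x in(s0,s1,s2)],'Mn',*[round(float(x['moment']@N),2) for x in (s1,s2)],'t',round(s['t'],2))
    a=R.from_quat(s2['eef_rot']).as_matrix()[:,0]; a=D.T@a; print('ang',round(float(np.arctan2(-a[1],a[0])),3),flush=True)
E
python3 - <<'E'
from h import *
turn('A',.13,.75)
p,q=pose('A',.75,90); a=snap('w3.png')
E
```

```text
Traceback (most recent call last):
  File "h.py", line 41, in turn
    print(k,'w',s1['width'].round(1),'F',*[x['contact_force'].round(1) for x in(s0,s1,s2)],'Mn',*[round(float(x['moment']@N),2) for x in (s1,s2)],'t',round(s['t'],2))
                ^^^^^^^^^^^^^^^^^
AttributeError: 'float' object has no attribute 'round'
```

```bash
sed -i "s/s1\['width'\].round(1)/round(float(s1['width']),1)/" h.py
python3 - <<'E'
from h import *
a=snap('w3.png'); s=bot.read_state(); print(s['t'],s['width'],s['contact_force'])
E
```

```text
8.9417 40.11723941525041 [-0.45751464  0.3921453  -0.21190372]
```

View pics/w3.png

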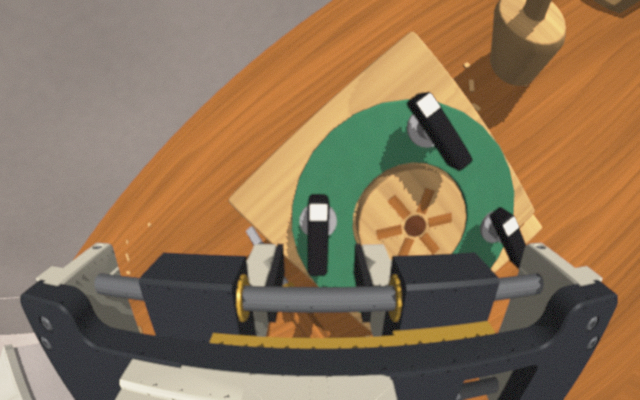

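Knob A's bar at (318,235), with its mark at (318,212), now stands exactly parallel to the tool's x axis, so it is at about 0.75. D at (440,130) and C at (508,235) are still loose. Next: C, B, D.

Run:
```python
from h import *
turn('C',.10,.75); turn('B',.10,.75); turn('D',.07,.75)
p,q=pose('D',.75,28); bot.move_ptp(O+150*N-20*D[:,0],toolq(D,.75)); snap('w4.png'); print(bot.read_state()['t'])
```

```text
C w 13.8 F [-0.1  0.   0.5] [-3.6  6.9  4.2] [-3.4  6.9  2.9] Mn 0.07 -0.08 t 13.43
ang 0.75Traceback (most recent call last):
  File "<stdin>", line 2, in <module>
  File "h.py", line 34, in turn
    p,q=pose(k,th0,28); bot.move_ptp(p,q)
                        ~~~~~~~~~~~~^^^^^
plant.Unreachable: the arm cannot take that pose within its joint ranges
```

Run:
```python
from h import *
print(bot.read_state()['joint_pos'].round(2))
for k in 'BDAC':
  for th in (.1,.75,1.5):
    for up in (28,-17):
      o=[]
      for f in (0,1):
        p,_=pose(k,th,up); s=bot.solve_ik(p,toolq(D,th,f)); o.append(None if s is None else s.round(2).tolist())
      print(k,th,up,o)
```

```text
[ 0.16 -0.12 -0.83  0.08 -0.33  0.7 ]
B 0.1 28 [None, None]
B 0.1 -17 [None, None]
B 0.75 28 [None, None]
B 0.75 -17 [None, None]
B 1.5 28 [None, None]
B 1.5 -17 [None, None]
D 0.1 28 [[0.15, -0.02, -0.59, 0.05, -0.48, 1.39], [0.15, -0.02, -0.59, 0.05, -0.48, -1.75]]
D 0.1 -17 [[0.15, 0.06, -0.61, 0.05, -0.38, 1.39], [0.15, 0.06, -0.61, 0.05, -0.38, -1.75]]
D 0.75 28 [[0.15, -0.02, -0.59, 0.05, -0.47, 0.74], [0.15, -0.02, -0.59, 0.05, -0.47, -2.4]]
D 0.75 -17 [[0.15, 0.06, -0.61, 0.05, -0.37, 0.74], [0.15, 0.06, -0.61, 0.05, -0.37, -2.4]]
D 1.5 28 [[0.15, -0.01, -0.59, 0.05, -0.46, -0.01], None]
D 1.5 -17 [[0.15, 0.07, -0.61, 0.05, -0.36, -0.01], None]
A 0.1 28 [[0.4, -0.08, -0.77, 0.37, -0.41, 0.87], [0.4, -0.08, -0.77, 0.37, -0.41, -2.27]]
A 0.1 -17 [[0.36, 0.0, -0.82, 0.49, -0.26, 0.78], [0.36, 0.0, -0.82, 0.49, -0.26, -2.37]]
A 0.75 28 [[0.4, -0.08, -0.77, 0.38, -0.4, 0.22], [0.4, -0.08, -0.77, 0.38, -0.4, -2.92]]
A 0.75 -17 [[0.35, 0.01, -0.83, 0.51, -0.25, 0.11], [0.35, 0.01, -0.83, 0.51, -0.25, -3.03]]
A 1.5 28 [[0.4, -0.07, -0.78, 0.39, -0.38, -0.54], [0.4, -0.07, -0.78, 0.39, -0.38, 2.6]]
A 1.5 -17 [[0.35, 0.02, -0.84, 0.53, -0.23, -0.66], [0.35, 0.02, -0.84, 0.53, -0.23, 2.48]]
C 0.1 28 [[0.16, -0.12, -0.83, 0.08, -0.34, 1.35], [0.16, -0.12, -0.83, 0.08, -0.34, -1.79]]
C 0.1 -17 [[0.16, -0.02, -0.87, 0.12, -0.2, 1.31], [0.16, -0.02, -0.87, 0.12, -0.2, -1.83]]
C 0.75 28 [[0.16, -0.12, -0.83, 0.08, -0.33, 0.7], [0.16, -0.12, -0.83, 0.08, -0.33, -2.44]]
C 0.75 -17 [[0.16, -0.01, -0.87, 0.13, -0.19, 0.66], [0.16, -0.01, -0.87, 0.13, -0.19, -2.48]]
C 1.5 28 [[0.16, -0.11, -0.84, 0.08, -0.32, -0.06], None]
C 1.5 -17 [[0.16, -0.0, -0.88, 0.13, -0.17, -0.1], None]
```

Run:
```python
from h import *
def tq(th,dy,dx):
    T=R.from_rotvec(D[:,1]*dy)*R.from_rotvec(D[:,0]*dx); return (T*R.from_quat(toolq(D,th))).as_quat(), T.as_matrix()
for dx in (-.3,-.2,-.1,0,.1,.2):
  row=[]
  for dy in np.arange(-.2,.36,.05):
    ok=''
    for th in (.1,.8,1.5):
      for up in (28,-17):
        q,T=tq(th,dy,dx); p,_=pose('B',th,up); g=pose('B',th,-8)[0]; p=g+T@(p-g)
        s=bot.solve_ik(p,q); ok+='.' if s is None else '1'
    row.append(ok)
  print(dx,row)
for dy,dx in ((.1,0),(.2,0),(.3,0)):
  q,T=tq(.8,dy,dx); g=pose('B',.8,-8)[0]
  for up in (20,-9): print(dy,dx,up,bot.solve_ik(g+T@(N*up),q), (-(T@D)[:,2]).round(2))
```

```text
-0.3 ['......', '......', '......', '......', '......', '......', '......', '1.1.1.', '111111', '111111', '111111', '111111']
-0.2 ['......', '......', '......', '......', '......', '......', '......', '1.1.1.', '111111', '111111', '111111', '111111']
-0.1 ['......', '......', '......', '......', '......', '......', '1.1.1.', '111111', '111111', '111111', '111111', '111111']
0 ['......', '......', '......', '......', '......', '1.1.1.', '111111', '111111', '111111', '111111', '111111', '111111']
0.1 ['......', '......', '......', '1.1.1.', '111111', '111111', '111111', '111111', '111111', '111111', '111111', '111111']
0.2 ['111111', '111111', '111111', '111111', '111111', '111111', '111111', '111111', '111111', '111111', '111111', '111111']
0.1 0 20 [ 0.4448337  -0.1127174  -0.92858921  0.37622539 -0.37646547  0.11157974] [ 0.41  0.05 -0.91]
0.1 0 -9 [ 0.40545501 -0.04743308 -0.9790665   0.4830494  -0.26061606  0.03108423] [ 0.41  0.05 -0.91]
0.2 0 20 [ 0.43757427 -0.05901171 -0.77918411  0.19643449 -0.55177158  0.29124426] [ 0.32  0.03 -0.95]
0.2 0 -9 [ 0.42598731 -0.00348067 -0.81238139  0.22297735 -0.46324235  0.27008068] [ 0.32  0.03 -0.95]
0.3 0 20 [ 4.11969329e-01  1.88008239e-04 -6.57550816e-01  1.02320193e-01
 -7.01847891e-01  3.97660470e-01] [ 0.22  0.02 -0.98]
0.3 0 -9 [ 0.4065385   0.04708625 -0.68910763  0.11121848 -0.62339553  0.39080413] [ 0.22  0.02 -0.98]
```

B is out of joint range with the tool straight along the axis. A 0.14 rad tilt about the closing axis, turning rigidly with the knob, keeps the pads flat on the bar and is reachable.

```bash
cat >> h.py <<'E'
TILT={'B':.14}
def pose(k,th,up):
    q0=R.from_quat(toolq(D,th)); q=q0*R.from_rotvec([0,-TILT.get(k,0),0])
    g=O+D@np.array([*S53[k],-8-6*(th-.1)])
    return g-q.as_matrix()[:,2]*(up+8), q.as_quat()
E
python3 - <<'E'
from h import *
for k,e in (('B',1.54),('A',1.54),('C',1.54),('D',1.54)):
  for th in np.linspace(.07,e,7):
    for up in (28,-17):
      if bot.solve_ik(*pose(k,th,up)) is None: print('bad',k,th,up); 
turn('B',.10,.75); turn('D',.07,.75)
bot.move_ptp(O+130*N-30*D[:,0],toolq(D,.75)); snap('w4.png'); print(bot.read_state()['t'])
E
```

```text
B w 13.9 F [ 0.3 -0.8 -0. ] [-5.9  5.5  3.7] [-5.9  5.6  4.7] Mn -0.32 -0.13 t 17.37
ang 0.751
D w 13.6 F [ 0.6 -0.1  0.7] [-3.6  5.2  3.1] [-2.7  5.2  4.3] Mn 0.06 -0.09 t 21.67
ang 0.75
22.35
```

View pics/w4.png

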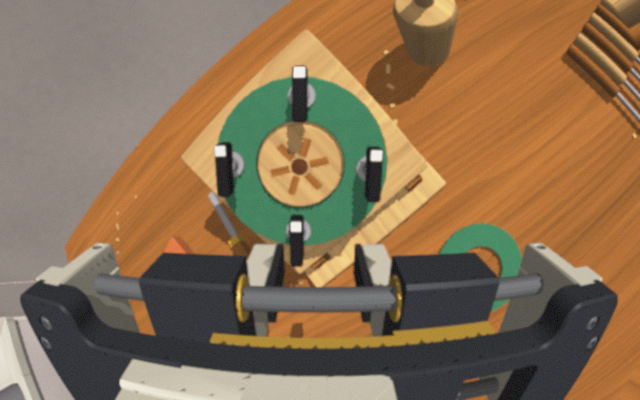

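All four bars, at (300,92), (224,170), (373,175) and (297,240), lie parallel at half-way, and the ring is level. Now round two, all the way home.

Run:
```python
from h import *
for k in 'ACBD': turn(k,.75,1.54)
bot.move_ptp(O+130*N+20*D[:,1],toolq(D,1.5)); snap('w5.png'); print(bot.read_state()['t'])
```

```text
A w 13.8 F [ 0.7 -0.7  0.7] [-2.9  3.6  3.9] [-6.5  3.2  6.4] Mn -0.02 0.51 t 26.54
ang 1.539
C w 13.8 F [0.1 0.  0.2] [-1.8  4.4  4.5] [-6.7  4.1  7.8] Mn 0.08 0.58 t 31.27
ang 1.539
B w 13.7 F [ 0.2  0.4 -0.6] [-2.2  4.2  2.8] [-5.6  2.7  8.9] Mn -0.04 0.8 t 35.52
ang 1.539
D w 13.5 F [-0.6 -0.5 -0.4] [-2.4  5.3  4.8] [-5.5  4.1  7.5] Mn -0.04 0.61 t 39.89
ang 1.538
40.5667
```

View pics/w5.png

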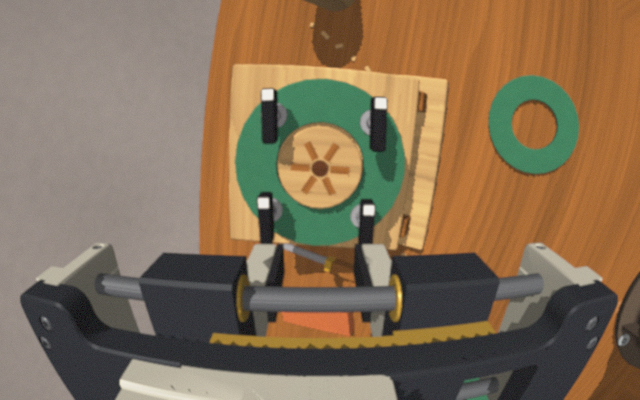

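All four bars, with marks at (268,96), (380,103), (264,203) and (368,211), lie across the slope. Each one hit its stop at 0.5–0.8 N m. The ring is seated evenly and the robot is touching nothing.

```bash
python3 -c "
from plant import bot
bot.pause(0.3); print(bot.close_job())"
```

```text
the job is handed in; nothing more can be done
None
```

I turned all four knobs crosswise (A–C, then B–D), first to half-way and then fully home against their stops. In the last picture the ring looks level and seated on the blank; I touched nothing else and handed the job in at about 41 s.

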